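# Hold a resin-mounted bronze sample flush on the tilted stage of an XRF analyser

### The arm

A 6-joint arm with a two-finger parallel gripper is mounted at the origin on the work surface. World frame = base frame: x ahead of the robot, y to its left, z up, the work surface at z = 0. Lengths are in m, angles in rad, forces in N, time in s.
With the tool pointing down it reaches from about 0.25 to 0.725 m from the base axis. Payload 9.7 kg.
Tool frame: the origin (TCP) lies between the finger pads; the fingertips stand 14 mm ahead of it and the grasp point (between the pads) lies 5 mm behind it; z points along the fingers, y is the direction in which the jaws open and shut (so a half turn about z gives the same grasp; the last joint's range is limited). The gripper opens to 85 mm and grips with 20 to 120 N. Pads are 22 mm wide; open, the fingers measure 114 mm over their backs; the gripper's body (76 mm by 85 mm) begins 54 mm behind the grasp point. The pads swing forward as they close: fully open they stand 13 mm farther back than shut.
Start: joints at [1.229, 0.087, 0.176, 1.66, 0, 1.571], TCP at [0.184, 0.518, 0.221] pointing down, gripper open.
Joint ranges: [-3.13, 3.13], [-0.85, 1.81], [-1.15, 1.24], [-2.2, 2.28], [-1.44, 1.52], [-3.14, 3.14]. Speed limits (rad/s): [2.22, 2.22, 2.57, 3.14, 3.14, 3.14].

### API

Orientations are given as a unit quaternion [x, y, z, w].
In Python, from cell import read_state, eyes, workorder gives the robot as it stands.
- The arm moves only by the shell command python3 -m pendant 'ROWS' [FORCE]. ROWS is text: rows parted by semicolons, each of 7 numbers parted by spaces: the shift along the tool's x, y, z in mm, then the turn, a rotation vector about the tool's x, y, z in degrees, then the finger opening in mm, from 0 to 85.4. A call has exactly 10 rows; each row shifts and turns the commanded pose from where the row before left it, along the tool's axes as they then stand; what a row does not reach is not made up. A row lasts 1/12 s, in which the tool goes at most 41.7 mm and 7.16 degrees, less where a joint would pass 70% of its speed; a pose out of reach is approached as far as the arm can. A call is refused whole if a number of a shift passes 41.7 or a number of a turn 7.16, either way. A call with a gripper value outside its range is refused whole. The fingers move at their own pace and stop on an object; FORCE is the grip in N (left out, the last holds). Time passes only in rows, so rows that do not move let the fingers close, or fill a call up. It gives the time, the measured TCP pose, the force and the opening at its end, in the units of the state.
- read_state(): the state, without advancing time (a new reading comes with each control period).
- eyes.grab_frame(name): name is "side" or "top"; returns a dict with "image" (420x560x3 uint8, blue, green, red), "z_map" (420x560 float32, m along the optical axis (not along the pixel's ray), 0 where there is no reading), "fx", "fy", "cx", "cy" (pixels), "k1" (the pictures are not rectified: a ray, as slopes to the right and down, at radius r is drawn at 1 + k1 r^2 times it, then the intrinsics apply), "xyz" and "attitude" of the camera in the world. Camera axes: x right, y up, looking along -z (the intrinsics and any distortion apply to the point x, -y, -z); pixel columns grow to the right and rows downward; lengths in m; the calibration is good to about 2 mm. A picture is of the moment at which its call begins.
- workorder.sign_off(): hands the job in, once; it reports no verdict.
The state is a dict: "time": time; "joint_pos": joint angles; "joint_velocities": joint speeds; "effort": joint torques, N m; "tcp_pos": TCP position; "tcp_rot": TCP orientation; "force": force on the tool from outside, world axes, zero at the start; "ft_torque": the same for the moment, N m; "finger_gap": finger opening in m.
Only numpy, scipy, OpenCV 4.12 (cv2) and the standard library are available. Lean on these libraries where they do the work, as an engineer would, in place of code of your own. Each camera call takes 0.05 s, during which the arm holds its last target. There are 200 camera calls.

### The job

Take the bronze sample (the amber resin block) off the foam sheet and present it to the X-ray analyser: feel for the slope of the tilted stage plate and lay the block's polished underside flush on it, long way down the slope and bronze over the window, so that both red interlock buttons are pushed home. Press gently, never with more than 15 N, because the window film is fragile. Finish while still holding it there, flush and motionless, so that the reading can run, and leave the other sample and the finds where they lie.

Things in the scene. Friction and masses are not known exactly. Their poses are not given: they have to be found in the camera images.
- bronze_mid (a point): Centre of the bronze sample: a loose block of orange-amber resin, 56 mm long (its x) by 30 mm wide (its y) by 34 mm high (its z, up), about 65 g, with a slice of green bronze, 48 x 24 mm, cast into its underside, and a white paper label on top. It stands on the foam sheet, underside down. This point is half-way up, 17 mm above the underside.
- bronze_face (a point): Centre of the polished underside of the bronze sample (and of its bronze slice); same axes as bronze_mid, z points into the block, away from the polished face.
- iron_mid (a point): Centre of the other sample, which stays where it is: a block of dark grey resin of the same size, standing on the same foam sheet about 100 mm from the first (which is on which side varies).
- pad: Fixed sheet of grey foam, 100 (x) x 210 (y) x 6 mm high, on which both samples stand, about 50 mm either side of its middle along its y. Origin at the centre of its underside, on the table.
- stand: Fixed stand: base plate 210 (x) x 150 (y) x 12 mm; two cheeks, 43 to 51 mm either side of the middle (69 mm over the knobs), 218 mm high, carry a locked, tilted aluminium stage plate 92 x 78 mm on a level line along y, 205 mm up. A handheld analyser (grey, yellow band) is docked below, its pistol grip reaching 210 mm to +x. Origin on the table below the line, z up.
- window (a point): Centre of the round measuring window (10 mm, copper film in a black ring) in the middle of the plate's flat face, within 2 mm. The face lies 8 mm above the tilt line and slopes down towards the stand's -x, 0.2 to 0.6 rad from level; this angle varies, is not given, and has to be felt or seen. The axes here are the stand's level ones, NOT the face's.
- button_low (a joint): Red sprung interlock button, 9 mm across, domed, in the stage face 17 mm downhill of the window's centre, 6 mm proud. Value: how far it is pushed in, square to the face, m: 0 free, 0.006 level with the face. About 0.8 N to start, 2 N fully in. A block lying flush holds both buttons home or nearly so (over 0.004).
- button_high (a joint): The other red interlock button, the same, 17 mm uphill of the window's centre.
- bracelet: Loose ancient green bronze bracelet, a ring 68 mm across and 8 mm high, lying on the table; stays where it is. Origin at the centre of its underside.
- bowl: Loose brown pottery bowl, 92 mm across and 45 mm high, on the far side of the table; stays where it is. Origin at the centre of its underside.
Mind the look-alikes: they are no part of the job. What is meant by the part that bears bronze_mid is not blue or pink, and is the smaller of those in its own colour.

How it is judged:
By the outcome, as a careful person would: the job done as asked, in the order asked, and still so for the second after the job is handed in, while the arm keeps its last pose, push and grip.
It also fails if it takes over 45 s, if anything falls off the work surface, if the arm or the gripper's body presses on something with over 40 N, if the wrist force passes 120 N, or if a joint passes its speed limit or range.

## Working session

There is one attempt and no reset: what is moved stays moved. The work goes in short steps, Python scripts to look and compute and a shell command to move; the robot and the scene stay as the last step left them, time stands still between calls to the robot, and variables do not carry over. Pictures are saved under pics/ and viewed, about 8 in all and at most 12, crops included, and the job is handed in when it is done.

```bash
ls; mkdir -p pics; python3 - <<'E'
from cell import read_state, eyes
import cv2, numpy as np, pickle
print(read_state())
for n in("side","top"):
    f=eyes.grab_frame(n); pickle.dump(f,open(f"pics/{n}0.pkl","wb"))
    cv2.imwrite(f"pics/{n}0.png",f["image"]); print(n,{k:f[k] for k in f if k not in("image","z_map")})
E
```

```text
pics
{'time': 0.0, 'joint_pos': array([ 1.22899822e+00,  8.74578024e-02,  1.75130487e-01,  1.65980135e+00,
       -2.47282678e-06,  1.57083820e+00]), 'joint_velocities': array([-9.67646239e-05,  1.16926594e-04, -1.15619386e-03, -9.36202766e-06,
       -5.71514903e-04,  2.53575999e-03]), 'effort': array([ 3.47617126e-03, -5.20392931e+01,  4.64799750e+01,  1.64512015e-02,
        1.61510720e-04,  4.92988647e-06]), 'tcp_pos': array([0.18426833, 0.51795283, 0.21988246]), 'tcp_rot': array([ 1.70088963e-01,  9.85428486e-01, -6.56677118e-04, -1.12062140e-04]), 'force': array([0.2591908 , 0.02554164, 0.66973461]), 'ft_torque': array([-0.00552073, -0.03481121,  0.08042945]), 'finger_gap': 0.08559888064684916}
side {'fx': 546.0032568049241, 'fy': 546.0032568049241, 'cx': 279.0633970063312, 'cy': 199.10311173045153, 'k1': 0.01334576831932033, 'xyz': array([ 0.31239607, -0.84360113,  0.82982814]), 'attitude': array([ 0.43835134, -0.05977974, -0.14355816,  0.88524886])}
top {'fx': 505.3673149357011, 'fy': 505.3673149357011, 'cx': 274.15244164841164, 'cy': 215.55881414417058, 'k1': 0.05040365415237158, 'xyz': array([0.45584467, 0.01286538, 0.95492825]), 'attitude': array([ 0.06011422, -0.05367313, -0.69848723,  0.71107037])}
```

View pics/top0.png

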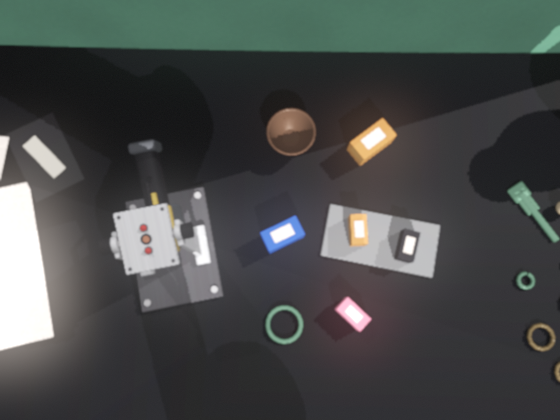

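View pics/side0.png

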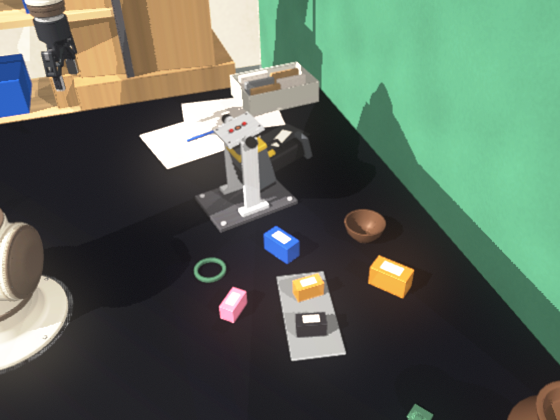

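Top view: there are two orange blocks, the one on the foam at (358,230) and a larger one off the foam at (372,141). The blue (283,234), pink (353,314) and dark (408,245) blocks are other things. The target is the small orange one on the foam. Next I measure, and confirm it in a crop.

```bash
cat > h.py <<'E'
import numpy as np, cv2, pickle
from scipy.spatial.transform import Rotation as R
def rays(f,uv):
    uv=np.atleast_2d(np.asarray(uv,float))
    K=np.array([[f["fx"],0,f["cx"]],[0,f["fy"],f["cy"]],[0,0,1]])
    p=cv2.undistortPoints(uv[:,None],K,np.array([f["k1"],0,0,0,0]))[:,0]
    return np.c_[p[:,0],-p[:,1],-np.ones(len(p))]@R.from_quat(f["attitude"]).as_matrix().T
def onz(f,uv,z):
    d=rays(f,uv); return f["xyz"]+d*((z-f["xyz"][2])/d[:,2])[:,None]
def cloud(f,mask):
    v,u=np.nonzero(mask&(f["z_map"]>0)); return f["xyz"]+rays(f,np.c_[u,v])*f["z_map"][v,u][:,None]
def pix(f,P):
    q=(np.atleast_2d(P)-f["xyz"])@R.from_quat(f["attitude"]).as_matrix()
    a=q[:,:2]/-q[:,2:]; a[:,1]*=-1; a=a*(1+f["k1"]*(a**2).sum(1))[:,None]
    return a*[f["fx"],f["fy"]]+[f["cx"],f["cy"]]
def tri(f,g,a,b):
    d,e=rays(f,a)[0],rays(g,b)[0]
    s=np.linalg.lstsq(np.c_[d,-e],g["xyz"]-f["xyz"],rcond=None)[0]
    p,q=f["xyz"]+d*s[0],g["xyz"]+e*s[1]; return (p+q)/2,np.linalg.norm(p-q)
def box(m,u0,u1,v0,v1):
    k=np.zeros_like(m); k[v0:v1,u0:u1]=m[v0:v1,u0:u1]; return k
def hsv(f): return cv2.cvtColor(f["image"],cv2.COLOR_BGR2HSV)
def load(n): return pickle.load(open(f"pics/{n}.pkl","rb"))
E
python3 - <<'E'
from h import *
t,s=load("top0"),load("side0")
for nm,f,b in(("top",t,(340,378,205,255)),("side",s,(285,330,268,305))):
    H=hsv(f); m=box((H[...,0]>5)&(H[...,0]<30)&(H[...,1]>110)&(H[...,2]>80),*b)
    lab=box((H[...,1]<90)&(H[...,2]>190),*b)
    full=m|lab
    C=cloud(f,full); print(nm,full.sum(),C.min(0),C.max(0))
    T=C[C[:,2]>np.percentile(C[:,2],60)-.004]; print("top z",np.median(T[:,2]),"mean",T.mean(0))
    L=np.argwhere(lab)[:,::-1].astype(np.float32)
    P=onz(f,L,.040); r=cv2.minAreaRect((P[:,:2]*1000).astype(np.float32)); print("label",r)
    P=onz(f,np.argwhere(full)[:,::-1],.040); r=cv2.minAreaRect((P[:,:2]*1000).astype(np.float32)); print("full@40",r, cv2.boxPoints(r).round(1).tolist())
# pad orientation
H=hsv(t); m=box((H[...,1]<40)&(H[...,2]>70),310,450,195,285)
P=onz(t,np.argwhere(m)[:,::-1],.006); print("pad",cv2.minAreaRect((P[:,:2]*1000).astype(np.float32)))
# buttons
for nm,f,b in(("top",t,(120,180,205,270)),("side",s,(215,265,110,145))):
    H=hsv(f); m=box(((H[...,0]<8)|(H[...,0]>172))&(H[...,1]>120)&(H[...,2]>70),*b)
    n,l,st,c=cv2.connectedComponentsWithStats(m.astype(np.uint8)); print(nm,[(st[i,4],c[i].round(1).tolist()) for i in range(1,n)])
    # plate plane
    g=box((H[...,1]<40)&(H[...,2]>90),*b); C=cloud(f,g); 
    C=C[np.abs(C[:,2]-np.median(C[:,2]))<.05]
    for _ in range(5):
        c0=C.mean(0); n_=np.linalg.svd(C-c0)[2][2]; n_*=np.sign(n_[2]); d=(C-c0)@n_; C=C[np.abs(d)<max(.003,2*d.std())]
    print("plane",len(C),c0,n_,"tilt",np.arccos(n_[2]),"dir",np.degrees(np.arctan2(n_[1],n_[0])),d.std())
a=cv2.resize(t["image"][190:290,310:450],None,fx=4,fy=4); b=cv2.resize(t["image"][190:290,100:220],None,fx=4,fy=4)
c=cv2.resize(s["image"][95:175,200:330],None,fx=4,fy=4)[:, :400]
cv2.imwrite("pics/crop1.png",np.hstack([a[:, :320],b])); 
E
```

```text
top 989 [ 0.53905168 -0.17202168  0.00214913] [ 0.62650578 -0.10172414  0.04489448]
top z 0.04118624381517666 mean [ 0.58127163 -0.13033847  0.04103732]
label ((578.1644287109375, -131.1392364501953), (67.54010772705078, 83.88493347167969), 89.19005584716797)
full@40 ((578.1644287109375, -131.1392364501953), (67.54010772705078, 83.88493347167969), 89.19005584716797) [[535.7000122070312, -164.3000030517578], [619.5999755859375, -165.5], [620.5999755859375, -98.0], [536.7000122070312, -96.80000305175781]]
side 1070 [ 5.32546396e-01 -1.73376187e-01  5.24766380e-04] [ 0.63388746 -0.06952434  0.04296794]
top z 0.03827325609053456 mean [ 0.58307639 -0.13841419  0.03623649]
label ((576.6318359375, -147.6297149658203), (84.96170806884766, 84.53528594970703), 71.6469955444336)
full@40 ((576.6318359375, -147.6297149658203), (84.96170806884766, 84.53528594970703), 71.6469955444336) [[523.0999755859375, -174.60000610351562], [603.4000244140625, -201.3000030517578], [630.0999755859375, -120.5999984741211], [549.9000244140625, -94.0]]
pad ((568.6673583984375, -168.30783081054688), (168.69635009765625, 247.0089569091797), 0.9405456781387329)
top [(np.int32(16), [143.0, 227.5]), (np.int32(16), [147.7, 250.1])]
plane 2979 [0.53909942 0.20712819 0.21418082] [-0.22604605 -0.05036637  0.97281366] tilt 0.23371104688030883 dir -167.4388507792063 0.0012179853581112553
side [(np.int32(10), [243.8, 123.0]), (np.int32(10), [230.8, 130.0])]
plane 800 [0.54068811 0.20605984 0.21203285] [-0.22532916 -0.04872889  0.97306334] tilt 0.23263045982092992 dir -167.79732703672838 0.0012836171132286796
```

View pics/crop1.png

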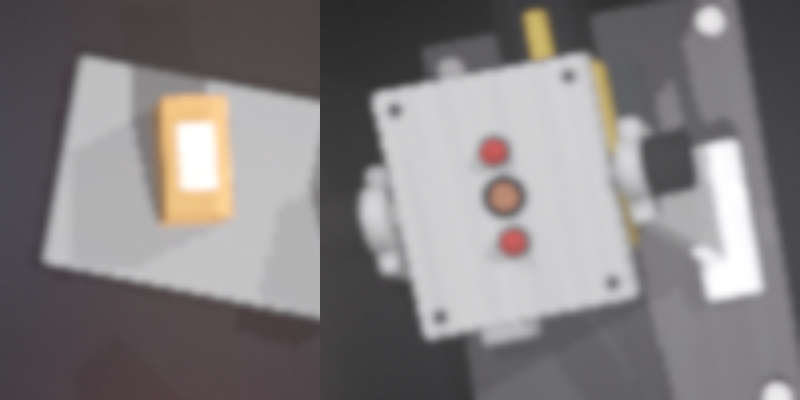

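Confirmed: the small amber block with the white label is at about top (358,230). Plate tilt is about 0.233 rad, sloping down along -167.5°. The buttons are at (143,227) and (148,250). The colour mask was too loose, so I tighten it.

```bash
python3 - <<'E'
from h import *
t,s=load("top0"),load("side0")
for nm,f,b in(("top",t,(340,378,205,255)),("side",s,(285,330,268,305))):
    H=hsv(f); o=box((H[...,0]>5)&(H[...,0]<30)&(H[...,1]>130)&(H[...,2]>120),*b).astype(np.uint8)
    cs,_=cv2.findContours(o,cv2.RETR_EXTERNAL,cv2.CHAIN_APPROX_NONE); c=max(cs,key=cv2.contourArea)
    m=np.zeros_like(o); cv2.drawContours(m,[c],-1,1,-1); m=m>0
    C=cloud(f,m); C=C[C[:,2]>.034]
    print(nm,m.sum(),"topcloud",len(C),C.mean(0),np.median(C,0)); 
    r=cv2.minAreaRect((C[:,:2]*1000).astype(np.float32)); print("top face rect",r)
    lab=m&(o==0); k=np.argwhere(lab)[:,::-1]; P=onz(f,k,.040)[:,:2]*1000
    e,v=np.linalg.eigh(np.cov(P.T)); print("label",len(k),P.mean(0),np.degrees(np.arctan2(v[1,1],v[0,1])))
    if nm=="top":
        P=onz(f,np.argwhere(m)[:,::-1],.040)[:,:2]*1000; print("sil",cv2.minAreaRect(P.astype(np.float32)))
# buttons/window with triangulation
print(tri(t,s,(143,227.5),(243.8,123)),tri(t,s,(147.7,250.1),(230.8,130)))
H=hsv(t); 
m=box((H[...,2]>110)&(H[...,1]<40),105,190,195,280).astype(np.uint8)
cs,_=cv2.findContours(m,cv2.RETR_EXTERNAL,cv2.CHAIN_APPROX_NONE)
print("plate px",cv2.minAreaRect(max(cs,key=cv2.contourArea)))
# window: intersect ray with plane
c0=np.array([.5399,.2066,.2131]);n=np.array([-.2257,-.0496,.973])
for f,px in((t,(100+(504-320)/4,190+197/4)),(t,(143,227.5)),(t,(147.7,250.1)),(s,(237.3,126.7))):
    d=rays(f,px)[0]; print("window",f["xyz"]+d*((c0-f["xyz"])@n/(d@n)))
E
```

```text
Traceback (most recent call last):
ValueError: max() iterable argument is empty
```

```bash
cat > m.py <<'E'
from h import *
t,s=load("top0"),load("side0")
for nm,f,b in(("top",t,(340,378,205,255)),("side",s,(285,330,268,305))):
    H=hsv(f); o=np.zeros(H.shape[:2],np.uint8); o[b[2]:b[3],b[0]:b[1]]=cv2.inRange(H,(8,110,120),(28,255,255))[b[2]:b[3],b[0]:b[1]]
    cs,_=cv2.findContours(o,cv2.RETR_EXTERNAL,cv2.CHAIN_APPROX_NONE)
    if not cs: print(nm,H[220,353],H[240,358],H[290,300]); continue
    c=max(cs,key=cv2.contourArea)
    m=np.zeros_like(o); cv2.drawContours(m,[c],-1,1,-1); m=m>0
    C=cloud(f,m); C=C[C[:,2]>.034]
    print(nm,m.sum(),"topcloud",len(C),C.mean(0),np.median(C,0)); 
    r=cv2.minAreaRect((C[:,:2]*1000).astype(np.float32)); print("top face rect",r)
    lab=m&(o==0); k=np.argwhere(lab)[:,::-1]; P=onz(f,k,.040)[:,:2]*1000
    if len(k)>5: e,v=np.linalg.eigh(np.cov(P.T)); print("label",len(k),P.mean(0),np.degrees(np.arctan2(v[1,1],v[0,1])))
    if nm=="top":
        P=onz(f,np.argwhere(m)[:,::-1],.040)[:,:2]*1000; print("sil",cv2.minAreaRect(P.astype(np.float32)))
print(tri(t,s,(143,227.5),(243.8,123)),tri(t,s,(147.7,250.1),(230.8,130)))
c0=np.array([.5399,.2066,.2131]);n=np.array([-.2257,-.0496,.973])
for f,px in((t,(100+(504-320)/4,190+197/4)),(t,(143,227.5)),(t,(147.7,250.1)),(s,(237.3,126.7))):
    d=rays(f,px)[0]; print("window",f["xyz"]+d*((c0-f["xyz"])@n/(d@n)))
E
sed -i 's/    k=np.zeros_like(m); k/    k=np.zeros_like(m); k/' h.py; python3 m.py
```

```text
top 189 topcloud 176 [ 0.57908668 -0.12541919  0.04067052] [ 0.57199453 -0.12328514  0.04089402]
top face rect ((581.5304565429688, -128.0634765625), (53.75971221923828, 22.76959800720215), 3.82612681388855)Traceback (most recent call last):
  File "m.py", line 12, in <module>
    lab=m&(o==0); k=np.argwhere(lab)[:,::-1]; P=onz(f,k,.040)[:,:2]*1000
                                                ~~~^^^^^^^^^^
  File "h.py", line 9, in onz
    d=rays(f,uv); return f["xyz"]+d*((z-f["xyz"][2])/d[:,2])[:,None]
  File "h.py", line 6, in rays
    p=cv2.undistortPoints(uv[:,None],K,np.array([f["k1"],0,0,0,0]))[:,0]
      ~~~~~~~~~~~~~~~~~~~^^^^^^^^^^^^^^^^^^^^^^^^^^^^^^^^^^^^^^^^^^
cv2.error: OpenCV(4.12.0) /io/opencv/modules/calib3d/src/undistort.dispatch.cpp:347: error: (-215:Assertion failed) CV_IS_MAT(_src) && CV_IS_MAT(_dst) && (_src->rows == 1 || _src->cols == 1) && (_dst->rows == 1 || _dst->cols == 1) && _src->cols + _src->rows - 1 == _dst->rows + _dst->cols - 1 && (CV_MAT_TYPE(_src->type) == CV_32FC2 || CV_MAT_TYPE(_src->type) == CV_64FC2) && (CV_MAT_TYPE(_dst->type) == CV_32FC2 || CV_MAT_TYPE(_dst->type) == CV_64FC2) in function 'cvUndistortPointsInternal'
```

```bash
cat > m.py <<'E'
from h import *
t,s=load("top0"),load("side0")
for nm,f,b in(("top",t,(335,384,200,260)),("side",s,(280,335,262,300))):
    m=np.zeros((420,560),bool); m[b[2]:b[3],b[0]:b[1]]=1
    C=cloud(f,m); C=C[(C[:,2]>.034)&(C[:,2]<.05)]
    r=cv2.minAreaRect((C[:,:2]*1000).astype(np.float32)); print(nm,len(C),"median z",np.median(C[:,2]),"mean",C.mean(0),"rect",r)
    H=hsv(f); lab=(H[...,2]>200)&(H[...,1]<70)&m
    n,l,st,c=cv2.connectedComponentsWithStats(lab.astype(np.uint8)); i=1+np.argmax(st[1:,4])
    P=onz(f,np.argwhere(l==i)[:,::-1],.040)[:,:2]*1000; e,v=np.linalg.eigh(np.cov(P.T))
    print("label",len(P),P.mean(0),np.degrees(np.arctan(v[1,1]/v[0,1])),cv2.minAreaRect(P.astype(np.float32)))
print(tri(t,s,(143,227.5),(243.8,123)),tri(t,s,(147.7,250.1),(230.8,130)))
c0=np.array([.5399,.2066,.2131]);n=np.array([-.2257,-.0496,.973])
for f,px in((t,(100+(504-320)/4,190+197/4)),(t,(143,227.5)),(t,(147.7,250.1)),(s,(237.3,126.7))):
    d=rays(f,px)[0]; print("window",f["xyz"]+d*((c0-f["xyz"])@n/(d@n)))
E
python3 m.py
```

```text
top 523 median z 0.0411339560041305 mean [ 0.58228356 -0.13162115  0.04102416] rect ((582.7728881835938, -132.21026611328125), (55.710655212402344, 30.63827133178711), 2.5612971782684326)
label 187 [ 582.9598361  -132.13934339] 2.5725737325940248 ((583.2472534179688, -132.38079833984375), (18.152620315551758, 31.57207489013672), 89.58737182617188)
side 360 median z 0.03918643598618743 mean [ 0.58471279 -0.13564321  0.03901165] rect ((585.4720458984375, -133.43020629882812), (57.79801940917969, 34.704872131347656), 1.4357364177703857)
label 109 [ 584.82399547 -132.32652517] 4.5327438385136425 ((585.0717163085938, -132.2960205078125), (31.58871841430664, 18.27056884765625), 2.442017078399658)
(array([0.5553435 , 0.21272196, 0.21886265]), np.float64(0.0020608363446577974)) (array([0.52294929, 0.20591821, 0.21094783]), np.float64(0.002061113239567419))
window [0.53774569 0.20908106 0.21272676]
window [0.55459036 0.21342832 0.2168557 ]
window [0.52210687 0.20659856 0.20897258]
window [0.54044458 0.21085185 0.21344307]
```

Block centre is about (0.583, -0.132), long axis at yaw 3°. Window is about (0.539, 0.2095, 0.213), stand yaw about 12°, tilt about 0.233. Now I move above the block, lifting on the way.

```bash
python3 -m pendant '-29 -23 -9 0 0 0 60; -29 -23 -9 0 0 0 60; -29 -23 -9 0 0 0 60; -29 -23 -9 0 0 0 60; -29 -23 -9 0 0 0 60; -29 -23 -9 0 0 0 60; -29 -23 -9 0 0 0 60; -29 -23 -9 0 0 0 60; -29 -23 -9 0 0 0 60; -29 -23 -9 0 0 0 60' 40
python3 -m pendant '-29 -23 0 0 0 0 60; -29 -23 0 0 0 0 60; -29 -23 0 0 0 0 60; -29 -23 0 0 0 0 60; -29 -23 0 0 0 0 60; -29 -23 0 0 0 0 60; -29 -23 0 0 0 0 60; 0 0 0 0 0 -7.1 60; 0 0 0 0 0 -7.1 60; 0 0 0 0 0 -7.1 60'
cat > rel.py <<'E'
import sys
from h import *
from cell import read_state
# usage: rel.py x y z(mm) yawy(deg, tool y heading) [tilt rad, slope yaw deg]
st=read_state(); A=R.from_quat(st["tcp_rot"]).as_matrix(); p=st["tcp_pos"]
v=list(map(float,sys.argv[1:])); T=np.array(v[:3])/1000
Yw=np.radians(v[3]); y=np.array([np.cos(Yw),np.sin(Yw),0])
up=np.array([0,0,1.])
if len(v)>4:
    u=np.array([np.sin(Yw),-np.cos(Yw),0]); up=np.cos(v[4])*up-np.sin(v[4])*u  # normal leans downhill
B=np.c_[np.cross(y,-up),y,-up]
print("t",round(st["time"],2),"pos",(p*1000).round(1),"shift tool mm",((T-p)@A*1000).round(2),"turn deg",np.degrees(R.from_matrix(A.T@B).as_rotvec()).round(2),"F",st["force"].round(2),"M",st["ft_torque"].round(3),"gap",round(st["finger_gap"]*1000,2),"q6",st["joint_pos"][5].round(2))
E
python3 rel.py 583 -132 120 93
```

```text
time: 0.93
tcp_pos: [0.3809, 0.2025, 0.3109]
tcp_rot: [0.17, 0.985, 0.0, 0.0]
force: [0.0, 0.3, -0.1]
finger_gap: 0.0599
time: 1.77
tcp_pos: [0.518, -0.0163, 0.3098]
tcp_rot: [-0.017, 1.0, 0.0, -0.001]
force: [0.2, -0.5, -0.3]
finger_gap: 0.0601
t 1.77 pos [518.  -16.3 309.8] shift tool mm [ -61.31 -117.85  189.69] turn deg [ 0.01 -0.09 -1.03] F [ 0.18 -0.55 -0.33] M [0.005 0.027 0.049] gap 60.07 q6 -0.07
```

```bash
python3 -m pendant '-12 -23 24 0 0 -1 60; -12 -23 24 0 0 0 60; -12 -23 24 0 0 0 60; -12 -23 24 0 0 0 60; -12 -23 24 0 0 0 60; 0 0 24 0 0 0 60; 0 0 24 0 0 0 60; 0 0 12 0 0 0 60; 0 0 0 0 0 0 60; 0 0 0 0 0 0 60'
python3 rel.py 583 -132 26 93
python3 - <<'E'
from h import *
from cell import eyes
a=[]
for n,b in(("top",(310,450,180,290)),("side",(240,380,230,340))):
    f=eyes.grab_frame(n); pickle.dump(f,open(f"pics/{n}1.pkl","wb")); a.append(cv2.resize(f["image"][b[2]:b[3],b[0]:b[1]],None,fx=2.8,fy=2.8))
cv2.imwrite("pics/c2.png",np.hstack(a))
E
```

```text
time: 2.6
tcp_pos: [0.5825, -0.1275, 0.1308]
tcp_rot: [-0.024, 1.0, 0.0, -0.0]
force: [0.8, 0.3, 1.1]
finger_gap: 0.0599
t 2.6 pos [ 582.5 -127.5  130.8] shift tool mm [ -0.37  -4.55 104.82] turn deg [ 0.01 -0.04 -0.27] F [0.82 0.26 1.08] M [0.01  0.039 0.049] gap 59.92 q6 -0.26
```

View pics/c2.png

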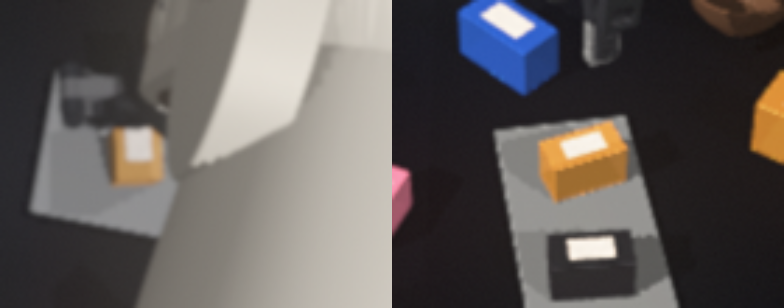

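The open fingers are above the amber block (crop (135,155) left, (585,160) right), and the dark block lies clear. Descending.

```bash
python3 -m pendant '0 -4.5 20 0 0 0 60; 0 0 20 0 0 0 60; 0 0 20 0 0 0 60; 0 0 18 0 0 0 60; 0 0 12 0 0 0 60; 0 0 8 0 0 0 60; 0 0 4 0 0 0 60; 0 0 2.5 0 0 0 60; 0 0 0 0 0 0 60; 0 0 0 0 0 0 60' 40
python3 rel.py 583 -132 26 93
python3 -m pendant '0 0 0 0 0 0 15; 0 0 0 0 0 0 15; 0 0 0 0 0 0 15; 0 0 0 0 0 0 15; 0 0 0 0 0 0 15; 0 0 0 0 0 0 15; 0 0 0 0 0 0 15; 0 0 0 0 0 0 15; 0 0 0 0 0 0 15; 0 0 0 0 0 0 15' 40
python3 rel.py 583 -132 26 93
```

```text
time: 3.53
tcp_pos: [0.5835, -0.1323, 0.0271]
tcp_rot: [-0.024, 1.0, -0.0, 0.001]
force: [-0.2, 0.8, 0.9]
finger_gap: 0.0598
t 3.53 pos [ 583.5 -132.3   27.1] shift tool mm [0.49 0.34 1.06] turn deg [-0.02  0.07 -0.28] F [-0.21  0.77  0.94] M [ 0.003 -0.032 -0.015] gap 59.8 q6 -0.27
time: 4.37
tcp_pos: [0.5833, -0.1322, 0.0269]
tcp_rot: [-0.024, 1.0, -0.0, 0.001]
force: [-1.3, 1.4, 6.2]
finger_gap: 0.0276
t 4.37 pos [ 583.3 -132.2   26.9] shift tool mm [0.33 0.23 0.89] turn deg [-0.01  0.06 -0.28] F [-1.3   1.37  6.23] M [ 0.159  0.286 -0.006] gap 27.57 q6 -0.27
```

```bash
python3 -m pendant '0 0 -4 0 0 0 15; 0 0 -8 0 0 0 15; 0 0 -16 0 0 0 15; 0 0 -28 0 0 0 15; 0 0 -36 0 0 0 15; 0 0 -36 0 0 0 15; 0 0 -36 0 0 0 15; 0 0 -36 0 0 0 15; 0 0 -36 0 0 0 15; 0 0 -24 0 0 0 15'
python3 -m pendant '0 30 0 0 0 0 15; 0 36 0 0 0 0 15; 0 36 0 0 0 0 15; 0 36 0 0 0 0 15; 0 36 0 0 0 -3 15; 0 36 0 0 0 -3 15; 0 36 0 0 0 -3 15; 0 36 0 0 0 0 15; 0 0 0 0 0 0 15; 0 0 0 0 0 0 15'
python3 rel.py 539 209.5 300 102 0.233
```

```text
time: 5.2
tcp_pos: [0.5828, -0.1322, 0.2904]
tcp_rot: [-0.024, 1.0, -0.0, 0.002]
force: [1.0, -0.5, -0.6]
finger_gap: 0.0277
time: 6.03
tcp_pos: [0.5578, 0.15, 0.2864]
tcp_rot: [-0.104, 0.995, -0.0, -0.0]
force: [0.1, -0.1, 0.1]
finger_gap: 0.0274
t 6.03 pos [557.8 150.  286.4] shift tool mm [  6.15  62.14 -13.62] turn deg [ -0.02 -13.35  -0.1 ] F [ 0.09 -0.06  0.11] M [-0.013  0.029 -0.027] gap 27.42 q6 0.06
```

```bash
python3 rel.py 525.5 206.6 271.3 102 0.233
python3 -m pendant '5 15 0 0 -5 0 15; 5 15 0 0 -5 0 15; 5 15 0 0 -3.3 0 15; 5 10 0 0 0 0 15; 0 0 0 0 0 0 15; 0 0 0 0 0 0 15; 0 0 0 0 0 0 15; 0 0 0 0 0 0 15; 0 0 0 0 0 0 15; 0 0 0 0 0 0 15'
python3 rel.py 525.5 206.6 271.3 102 0.233
python3 - <<'E'
from h import *
from cell import eyes
a=[]
for n,b in(("top",(80,220,180,290)),("side",(170,310,70,180))):
    f=eyes.grab_frame(n); pickle.dump(f,open(f"pics/{n}2.pkl","wb")); a.append(cv2.resize(f["image"][b[2]:b[3],b[0]:b[1]],None,fx=2.8,fy=2.8))
cv2.imwrite("pics/c3.png",np.hstack(a))
E
```

```text
t 6.03 pos [557.8 150.  286.4] shift tool mm [19.96 62.09 15.08] turn deg [ -0.02 -13.35  -0.1 ] F [ 0.09 -0.06  0.11] M [-0.013  0.029 -0.027] gap 27.42 q6 0.06
time: 6.87
tcp_pos: [0.5284, 0.1977, 0.2832]
tcp_rot: [-0.101, 0.988, 0.012, 0.115]
force: [0.3, -0.2, -0.4]
finger_gap: 0.0277
t 6.87 pos [528.4 197.7 283.2] shift tool mm [ 3.75  9.29 11.38] turn deg [-0.09 -0.11 -0.32] F [ 0.35 -0.2  -0.37] M [-0.048  0.25  -0.003] gap 27.67 q6 0.17
```

View pics/c3.png

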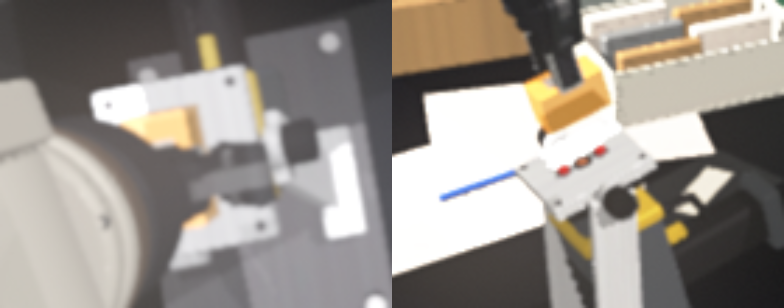

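The block is held over the plate with the buttons visible at crop (565,170) and (600,151), but its lower edge looks less steep than the button line. I enlarge it to check for a slip in the grip.

```bash
python3 - <<'E'
from h import *
f=load("side2"); a=cv2.resize(f["image"][85:150,205:270],None,fx=9,fy=9,interpolation=cv2.INTER_CUBIC)
from cell import read_state
st=read_state(); A=R.from_quat(st["tcp_rot"]).as_matrix(); p=st["tcp_pos"]
# predicted block corners if aligned with the tool
for x in(-28,28):
  for y in(-15,15):
    for z in(-13,21):
      q=pix(f,p+A@np.array([x,y,z])/1000)[0]; print(x,y,z,((q-[205,85])*9).round(0))
      cv2.circle(a,tuple(int(k) for k in (q-[205,85]+.5)*9),4,(255,0,255) if z>0 else (255,255,0),-1)
cv2.imwrite("pics/c4.png",a)
E
```

```text
-28 -15 -13 [349.  81.]
-28 -15 21 [386. 198.]
-28 15 -13 [293.  32.]
-28 15 21 [331. 149.]
28 -15 -13 [144. 187.]
28 -15 21 [185. 304.]
28 15 -13 [ 91. 136.]
28 15 21 [133. 252.]
```

View pics/c4.png

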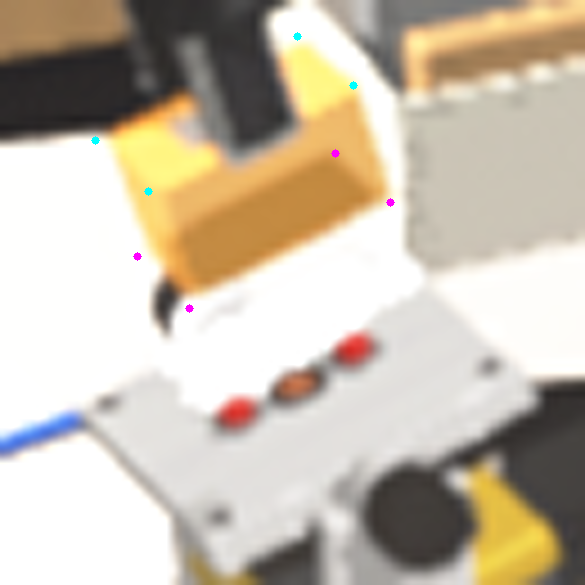

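The predicted corners match the observed ones to within about 2 px, so the grip is aligned to a couple of degrees. The white background eats into the left edge. Now I approach to just above the buttons, then feel.

```bash
python3 -m pendant '2 3 3 0 0 0 15; 1.5 3 4 0 0 -0.3 15; 0 3 5 0 0 0 15; 0 0.3 6 0 0 0 15; 0 0 6 0 0 0 15; 0 0 6 0 0 0 15; 0 0 4 0 0 0 15; 0 0 3 0 0 0 15; 0 0 0 0 0 0 15; 0 0 0 0 0 0 15'
cat > st.py <<'E'
from h import *
from cell import read_state
s=read_state(); A=R.from_quat(s["tcp_rot"]).as_matrix(); n=np.array([-.2258,-.048,.973])
W=np.array([.539,.2095,.2129])
B=np.array([[.978,.208,0]]); 
print(round(s["time"],2),"rel window in tool",((s["tcp_pos"]-W)@A*1000).round(2),"tilt",np.arccos(-A[2,2]).round(4),"Ftool",(s["force"]@A).round(2),"|F|",np.linalg.norm(s["force"]).round(2),"Mtool",(s["ft_torque"]@A).round(3),"gap",round(s["finger_gap"]*1000,2))
E
python3 st.py; python3 rel.py 531.5 207.9 245.2 102 .233
```

```text
time: 7.8
tcp_pos: [0.531, 0.2081, 0.2467]
tcp_rot: [-0.104, 0.988, 0.011, 0.115]
force: [0.3, 0.4, -1.5]
finger_gap: 0.0274
7.8 rel window in tool [  0.15   0.3  -34.82] tilt 0.232 Ftool [-0.08  0.32  1.53] |F| 1.56 Mtool [-0.015  0.221  0.043] gap 27.35
t 7.8 pos [531.  208.1 246.7] shift tool mm [-0.11 -0.35  1.62] turn deg [-0.07 -0.06  0.01] F [ 0.35  0.4  -1.47] M [-0.022  0.221 -0.039] gap 27.35 q6 0.18
```

```bash
Z='0 0 0 0 0 0 15'; python3 -m pendant '0 0 1 0 0 0 15; 0 0 1 0 0 0 15; 0 0 1 0 0 0 15; 0 0 1 0 0 0 15; 0 0 1 0 0 0 15; 0 0 1 0 0 0 15; 0 0 0 0 0 0 15; 0 0 0 0 0 0 15; 0 0 0 0 0 0 15; 0 0 0 0 0 0 15'|head -1; python3 st.py
python3 -m pendant '0 0 1 0 0 0 15; 0 0 0.5 0 0 0 15; 0 0 0.5 0 0 0 15; 0 0 0 0 0 0 15; 0 0 0 0 0 0 15; 0 0 0 0 0 0 15; 0 0 0 0 0 0 15; 0 0 0 0 0 0 15; 0 0 0 0 0 0 15; 0 0 0 0 0 0 15'|head -1; python3 st.py
python3 -m pendant '0 0 0.5 0 0 0 15; 0 0 0.5 0 0 0 15; 0 0 0.5 0 0 0 15; 0 0 0.5 0 0 0 15; 0 0 0 0 0 0 15; 0 0 0 0 0 0 15; 0 0 0 0 0 0 15; 0 0 0 0 0 0 15; 0 0 0 0 0 0 15; 0 0 0 0 0 0 15'|head -1; python3 st.py
```

```text
time: 8.63
8.63 rel window in tool [  0.09   0.4  -28.92] tilt 0.2322 Ftool [ 0.43 -1.25  0.65] |F| 1.47 Mtool [-0.031  0.283 -0.026] gap 27.93
time: 9.47
9.47 rel window in tool [  0.14   0.42 -26.85] tilt 0.2321 Ftool [ 0.96 -0.16  1.01] |F| 1.4 Mtool [-0.013  0.255 -0.021] gap 27.77
time: 10.3
10.3 rel window in tool [  0.09   0.44 -24.91] tilt 0.2322 Ftool [-0.33  0.   -0.45] |F| 0.56 Mtool [ 0.059  0.232 -0.025] gap 27.22
```

```bash
python3 -m pendant '0 0 0.5 0 0 0 15; 0 0 0.5 0 0 0 15; 0 0 0 0 0 0 15; 0 0 0 0 0 0 15; 0 0 0 0 0 0 15; 0 0 0 0 0 0 15; 0 0 0 0 0 0 15; 0 0 0 0 0 0 15; 0 0 0 0 0 0 15; 0 0 0 0 0 0 15'|head -1; python3 st.py
python3 -m pendant '0 0 0.5 0 0 0 15; 0 0 0.5 0 0 0 15; 0 0 0 0 0 0 15; 0 0 0 0 0 0 15; 0 0 0 0 0 0 15; 0 0 0 0 0 0 15; 0 0 0 0 0 0 15; 0 0 0 0 0 0 15; 0 0 0 0 0 0 15; 0 0 0 0 0 0 15'|head -1; python3 st.py
python3 - <<'E'
from h import *
from cell import eyes
f=eyes.grab_frame("side"); pickle.dump(f,open("pics/side3.pkl","wb"))
cv2.imwrite("pics/c5.png",cv2.resize(f["image"][95:160,205:270],None,fx=9,fy=9,interpolation=cv2.INTER_CUBIC))
E
```

```text
time: 11.13
11.13 rel window in tool [  0.09   0.41 -23.91] tilt 0.2322 Ftool [-0.32  0.58 -0.84] |F| 1.07 Mtool [0.026 0.257 0.012] gap 27.66
time: 11.97
11.97 rel window in tool [  0.13   0.4  -22.88] tilt 0.2321 Ftool [ 0.27  0.5  -1.94] |F| 2.02 Mtool [-0.056  0.21   0.019] gap 27.68
```

View pics/c5.png

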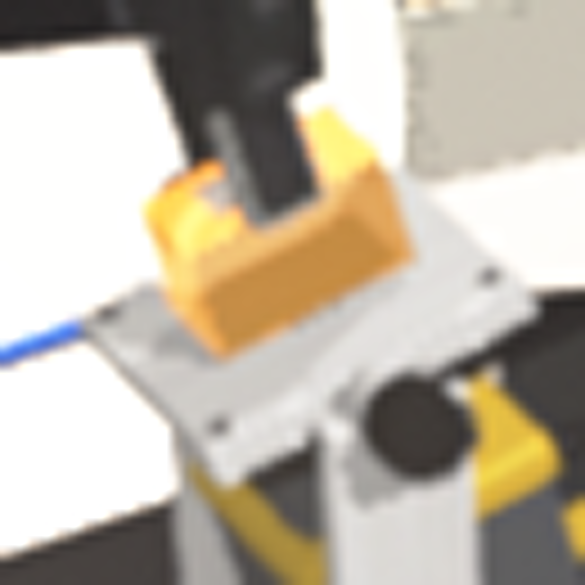

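The block sits over the buttons, nearly flush, with its lower edge almost parallel to the plate edge. I press on in small steps.

```bash
python3 -m pendant '0 0 0.5 0 0 0 15; 0 0 0 0 0 0 15; 0 0 0 0 0 0 15; 0 0 0 0 0 0 15; 0 0 0 0 0 0 15; 0 0 0 0 0 0 15; 0 0 0 0 0 0 15; 0 0 0 0 0 0 15; 0 0 0 0 0 0 15; 0 0 0 0 0 0 15'|head -1; python3 st.py
python3 -m pendant '0 0 0.5 0 0 0 15; 0 0 0 0 0 0 15; 0 0 0 0 0 0 15; 0 0 0 0 0 0 15; 0 0 0 0 0 0 15; 0 0 0 0 0 0 15; 0 0 0 0 0 0 15; 0 0 0 0 0 0 15; 0 0 0 0 0 0 15; 0 0 0 0 0 0 15'|head -1; python3 st.py
```

```text
time: 12.85
12.85 rel window in tool [  0.1    0.39 -22.4 ] tilt 0.2322 Ftool [ 0.37  0.27 -2.9 ] |F| 2.94 Mtool [-0.006  0.258 -0.004] gap 27.67
time: 13.68
13.68 rel window in tool [  0.11   0.4  -21.89] tilt 0.2321 Ftool [-0.61  0.75 -2.87] |F| 3.03 Mtool [-0.06   0.259 -0.036] gap 27.75
```

```bash
python3 -m pendant '0 0 0.3 0 0 0 15; 0 0 0 0 0 0 15; 0 0 0 0 0 0 15; 0 0 0 0 0 0 15; 0 0 0 0 0 0 15; 0 0 0 0 0 0 15; 0 0 0 0 0 0 15; 0 0 0 0 0 0 15; 0 0 0 0 0 0 15; 0 0 0 0 0 0 15'|head -1; python3 st.py
python3 -m pendant '0 0 0.3 0 0 0 15; 0 0 0 0 0 0 15; 0 0 0 0 0 0 15; 0 0 0 0 0 0 15; 0 0 0 0 0 0 15; 0 0 0 0 0 0 15; 0 0 0 0 0 0 15; 0 0 0 0 0 0 15; 0 0 0 0 0 0 15; 0 0 0 0 0 0 15'|head -1; python3 st.py
```

```text
time: 14.52
14.52 rel window in tool [  0.13   0.41 -21.57] tilt 0.2321 Ftool [ 0.27  0.93 -2.75] |F| 2.92 Mtool [ 0.007  0.231 -0.016] gap 27.69
time: 15.35
15.35 rel window in tool [  0.12   0.39 -21.28] tilt 0.2321 Ftool [-0.21  0.14 -2.45] |F| 2.46 Mtool [-0.03   0.2    0.036] gap 27.57
```

```bash
python3 -m pendant '0 0 0.3 0 0 0 15; 0 0 0 0 0 0 15; 0 0 0 0 0 0 15; 0 0 0 0 0 0 15; 0 0 0 0 0 0 15; 0 0 0 0 0 0 15; 0 0 0 0 0 0 15; 0 0 0 0 0 0 15; 0 0 0 0 0 0 15; 0 0 0 0 0 0 15'|head -1; python3 st.py
python3 -m pendant '0 0 0.3 0 0 0 15; 0 0 0 0 0 0 15; 0 0 0 0 0 0 15; 0 0 0 0 0 0 15; 0 0 0 0 0 0 15; 0 0 0 0 0 0 15; 0 0 0 0 0 0 15; 0 0 0 0 0 0 15; 0 0 0 0 0 0 15; 0 0 0 0 0 0 15'|head -1; python3 st.py
```

```text
time: 16.18
16.18 rel window in tool [  0.14   0.4  -20.95] tilt 0.2321 Ftool [ 0.15  0.98 -2.47] |F| 2.66 Mtool [-0.082  0.16  -0.035] gap 27.36
time: 17.02
17.02 rel window in tool [  0.14   0.41 -20.72] tilt 0.2321 Ftool [ 1.26  1.21 -4.99] |F| 5.28 Mtool [-0.028  0.494 -0.001] gap 27.64
```

```bash
python3 -m pendant '0 0 0 0 0 0 15; 0 0 0 0 0 0 15; 0 0 0 0 0 0 15; 0 0 0 0 0 0 15; 0 0 0 0 0 0 15; 0 0 0 0 0 0 15; 0 0 0 0 0 0 15; 0 0 0 0 0 0 15; 0 0 0 0 0 0 15; 0 0 0 0 0 0 15'|head -1; python3 st.py
python3 -m pendant '0 0 0.2 0 0 0 15; 0 0 0 0 0 0 15; 0 0 0 0 0 0 15; 0 0 0 0 0 0 15; 0 0 0 0 0 0 15; 0 0 0 0 0 0 15; 0 0 0 0 0 0 15; 0 0 0 0 0 0 15; 0 0 0 0 0 0 15; 0 0 0 0 0 0 15'|head -1; python3 st.py
```

```text
time: 17.85
17.85 rel window in tool [  0.15   0.38 -20.69] tilt 0.2321 Ftool [ 2.48  0.09 -5.4 ] |F| 5.94 Mtool [-0.15   0.569 -0.019] gap 27.5
time: 18.68
18.68 rel window in tool [  0.14   0.44 -20.64] tilt 0.2322 Ftool [ 1.99  0.74 -7.35] |F| 7.65 Mtool [-0.195  0.667 -0.018] gap 27.58
```

```bash
python3 -m pendant '0 0 0 0 0.5 0 15; 0 0 0 0 0 0 15; 0 0 0 0 0 0 15; 0 0 0 0 0 0 15; 0 0 0 0 0 0 15; 0 0 0 0 0 0 15; 0 0 0 0 0 0 15; 0 0 0 0 0 0 15; 0 0 0 0 0 0 15; 0 0 0 0 0 0 15'|head -1; python3 st.py
python3 -m pendant '0 0 0 0 0.5 0 15; 0 0 0 0 0 0 15; 0 0 0 0 0 0 15; 0 0 0 0 0 0 15; 0 0 0 0 0 0 15; 0 0 0 0 0 0 15; 0 0 0 0 0 0 15; 0 0 0 0 0 0 15; 0 0 0 0 0 0 15; 0 0 0 0 0 0 15'|head -1; python3 st.py
python3 - <<'E'
from h import *
from cell import eyes,read_state
f=load("side2"); W=np.array([.539,.2095,.2129])
y=np.array([-.208,.978,0]); 
for th in(.19,.21,.233,.25,.27):
    d=np.array([np.cos(th)*.978,np.cos(th)*.208,np.sin(th)]); a=[]
    for o in(W-y*.039,W): 
        q=pix(f,[o-.04*d,o+.04*d]); a.append(((q[1]-q[0])[1]/(q[1]-q[0])[0]).round(3))
    print(th,"plate-edge slope, button-line slope",a)
g=cv2.cvtColor(f["image"],cv2.COLOR_BGR2GRAY)
E
```

```text
time: 19.52
19.52 rel window in tool [  0.34   0.46 -20.72] tilt 0.2232 Ftool [ 2.59  0.8  -7.68] |F| 8.14 Mtool [-0.11   0.827 -0.019] gap 27.55
time: 20.35
20.35 rel window in tool [  0.5    0.43 -20.82] tilt 0.2146 Ftool [ 3.73  0.47 -8.37] |F| 9.17 Mtool [-0.046  0.853  0.052] gap 27.54
0.19 plate-edge slope, button-line slope [np.float64(-0.498), np.float64(-0.491)]
0.21 plate-edge slope, button-line slope [np.float64(-0.519), np.float64(-0.513)]
0.233 plate-edge slope, button-line slope [np.float64(-0.544), np.float64(-0.538)]
0.25 plate-edge slope, button-line slope [np.float64(-0.562), np.float64(-0.556)]
0.27 plate-edge slope, button-line slope [np.float64(-0.584), np.float64(-0.578)]
```

Fx and My grew, so that was the wrong way. The image slopes also suggest a steeper plate (about 0.25). I back off and tilt the other way.

```bash
python3 -m pendant '0 0 -1 0 0 0 15; 0 0 -0.5 0 0 0 15; 0 0 0 0 -1 0 15; 0 0 0 0 -1 0 15; 0 0 0 0 0 0 15; 0 0 0 0 0 0 15; 0 0 0 0 0 0 15; 0 0 0 0 0 0 15; 0 0 0 0 0 0 15; 0 0 0 0 0 0 15'|head -1; python3 st.py
python3 -m pendant '0 0 0.4 0 0 0 15; 0 0 0.4 0 0 0 15; 0 0 0 0 0 0 15; 0 0 0 0 0 0 15; 0 0 0 0 0 0 15; 0 0 0 0 0 0 15; 0 0 0 0 0 0 15; 0 0 0 0 0 0 15; 0 0 0 0 0 0 15; 0 0 0 0 0 0 15'|head -1; python3 st.py
```

```text
time: 21.18
21.18 rel window in tool [ -0.27   0.36 -21.87] tilt 0.2493 Ftool [ 0.82  0.96 -2.27] |F| 2.6 Mtool [-0.055  0.423  0.008] gap 27.36
time: 22.02
22.02 rel window in tool [ -0.29   0.38 -21.18] tilt 0.2496 Ftool [ 0.21  0.44 -2.91] |F| 2.95 Mtool [-0.078  0.45  -0.011] gap 27.76
```

```bash
python3 -m pendant '0 0 0.3 0 0 0 15; 0 0 0 0 0 0 15; 0 0 0 0 0 0 15; 0 0 0 0 0 0 15; 0 0 0 0 0 0 15; 0 0 0 0 0 0 15; 0 0 0 0 0 0 15; 0 0 0 0 0 0 15; 0 0 0 0 0 0 15; 0 0 0 0 0 0 15'|head -1; python3 st.py
python3 - <<'E'
from h import *
from cell import eyes,read_state
f=eyes.grab_frame("side"); pickle.dump(f,open("pics/side4.pkl","wb"))
cv2.imwrite("pics/c6.png",cv2.resize(f["image"][100:155,205:270],None,fx=11,fy=11,interpolation=cv2.INTER_CUBIC))
st=read_state(); A=R.from_quat(st["tcp_rot"]).as_matrix(); p=st["tcp_pos"]
for y,z in((-15,21),(-15,-13),(15,-13)):
    q=pix(f,[p+A@np.array([x,y,z])/1000 for x in(28,-28)]); print(y,z,((q-[205,100]+.5)*11).round(),((q[1]-q[0])[1]/(q[1]-q[0])[0]).round(3))
E
```

```text
time: 22.85
22.85 rel window in tool [ -0.29   0.41 -20.88] tilt 0.2496 Ftool [-0.05  0.42 -3.02] |F| 3.05 Mtool [-0.033  0.351 -0.005] gap 27.94
-15 21 [[271. 402.]
 [506. 271.]] -0.558
-15 -13 [[220. 270.]
 [460. 137.]] -0.551
15 -13 [[156. 207.]
 [393.  77.]] -0.547
```

View pics/c6.png

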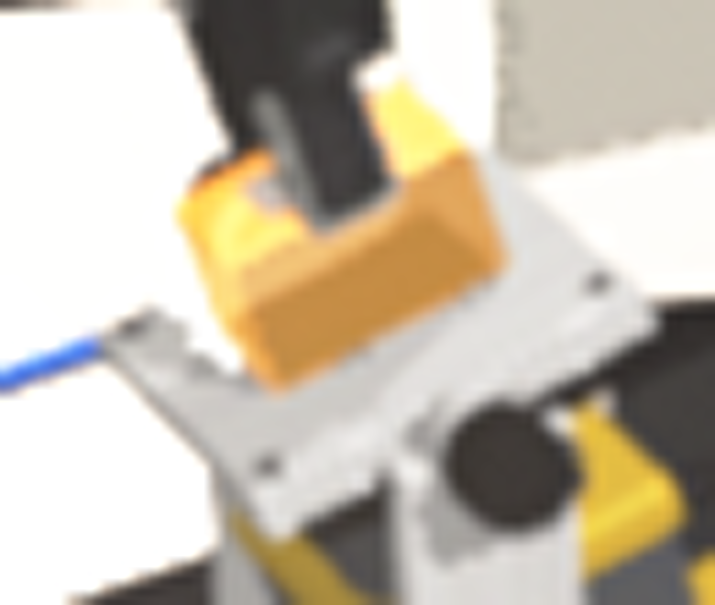

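Edges in the crop: block bottom (278,390)–(505,265) has slope 0.55 and the plate screws (268,465)–(600,282) have slope 0.55. They are parallel to within about a degree. I keep pressing.

```bash
python3 -m pendant '0 0 0.3 0 0 0 15; 0 0 0 0 0 0 15; 0 0 0 0 0 0 15; 0 0 0 0 0 0 15; 0 0 0 0 0 0 15; 0 0 0 0 0 0 15; 0 0 0 0 0 0 15; 0 0 0 0 0 0 15; 0 0 0 0 0 0 15; 0 0 0 0 0 0 15'|head -1; python3 st.py
python3 -m pendant '0 0 0.3 0 0 0 15; 0 0 0 0 0 0 15; 0 0 0 0 0 0 15; 0 0 0 0 0 0 15; 0 0 0 0 0 0 15; 0 0 0 0 0 0 15; 0 0 0 0 0 0 15; 0 0 0 0 0 0 15; 0 0 0 0 0 0 15; 0 0 0 0 0 0 15'|head -1; python3 st.py
```

```text
time: 23.73
23.73 rel window in tool [ -0.37   0.45 -20.67] tilt 0.2498 Ftool [ 1.32  0.82 -4.56] |F| 4.81 Mtool [-0.102  0.445 -0.013] gap 27.57
time: 24.57
24.57 rel window in tool [ -0.38   0.47 -20.62] tilt 0.25 Ftool [ 0.16  0.79 -6.92] |F| 6.97 Mtool [-0.136  0.497 -0.043] gap 27.7
```

```bash
cat > avg.py <<'E'
from h import *
from cell import read_state,eyes
F=[];M=[]
for i in range(12):
    s=read_state(); A=R.from_quat(s["tcp_rot"]).as_matrix(); F.append(s["force"]@A); M.append(s["ft_torque"]@A); eyes.grab_frame("side")
F=np.array(F);M=np.array(M)
print(round(s["time"],2),"pos",((s["tcp_pos"]-[.539,.2095,.2129])@A*1000).round(2),"tilt",np.arccos(-A[2,2]).round(4),"F",F.mean(0).round(2),"sd",F.std(0).round(2),"M",M.mean(0).round(3),"sd",M.std(0).round(3))
E
python3 avg.py
python3 -m pendant '0 0 0 0 -0.5 0 15; 0 0 0 0 0 0 15; 0 0 0 0 0 0 15; 0 0 0 0 0 0 15; 0 0 0 0 0 0 15; 0 0 0 0 0 0 15; 0 0 0 0 0 0 15; 0 0 0 0 0 0 15; 0 0 0 0 0 0 15; 0 0 0 0 0 0 15'|head -1; python3 avg.py
```

```text
25.12 pos [ -0.39   0.46 -20.64] tilt 0.25 F [ 1.1   0.71 -6.78] sd [0.61 0.49 0.47] M [-0.092  0.525 -0.005] sd [0.037 0.02  0.03 ]
time: 26.0
26.55 pos [ -0.69   0.44 -20.65] tilt 0.259 F [ 0.63  0.46 -6.57] sd [0.36 0.54 0.56] M [-0.1    0.417 -0.   ] sd [0.037 0.025 0.03 ]
```

CoP is about centred, but Fx falls as the tilt increases (2.2 → 1.1 → 0.6 N). So a bit more tilt unloads the grip. I back off slightly, add 0.6° and re-press.

```bash
python3 -m pendant '0 0 -0.8 0 0 0 15; 0 0 -0.4 0 0 0 15; 0 0 0 0 -0.6 0 15; 0 0 0 0 0 0 15; 0 0 0.4 0 0 0 15; 0 0 0 0 0 0 15; 0 0 0.4 0 0 0 15; 0 0 0 0 0 0 15; 0 0 0.2 0 0 0 15; 0 0 0 0 0 0 15'; python3 st.py
python3 -m pendant '0 0 0.2 0 0 0 15; 0 0 0 0 0 0 15; 0 0 0.1 0 0 0 15; 0 0 0 0 0 0 15; 0 0 0 0 0 0 15; 0 0 0 0 0 0 15; 0 0 0 0 0 0 15; 0 0 0 0 0 0 15; 0 0 0 0 0 0 15; 0 0 0 0 0 0 15'|head -1; python3 avg.py
```

```text
time: 27.43
tcp_pos: [0.5344, 0.209, 0.2331]
tcp_rot: [-0.104, 0.985, 0.013, 0.134]
force: [-1.6, 1.0, 4.7]
finger_gap: 0.0275
27.43 rel window in tool [ -0.97   0.42 -20.73] tilt 0.2694 Ftool [ 0.03  1.3  -4.93] |F| 5.1 Mtool [-0.13   0.39   0.022] gap 27.52
time: 28.27
28.82 pos [ -1.07   0.44 -20.64] tilt 0.2697 F [ 0.43  0.36 -6.4 ] sd [0.64 0.6  0.46] M [-0.078  0.431 -0.002] sd [0.047 0.033 0.019]
```

```bash
python3 - <<'E'
from h import *
from cell import eyes
f=eyes.grab_frame("side"); g=eyes.grab_frame("top"); pickle.dump(f,open("pics/side5.pkl","wb"))
a=cv2.resize(f["image"][105:155,215:270],None,fx=10,fy=10,interpolation=cv2.INTER_CUBIC)
cv2.imwrite("pics/c7.png",np.hstack([a,cv2.resize(g["image"][190:290,120:170],(250,500))]))
# bottom near edge of block: per column, lowest saturated-orange -> grey transition (subpixel on saturation)
S=hsv(f)[...,1].astype(float); pts=[]
for u in range(231,250):
    col=S[105:150,u]; k=[i for i in range(len(col)-1) if col[i]>=110>col[i+1]]
    if k: i=k[-1]; pts.append((u,105+i+(col[i]-110)/(col[i]-col[i+1])))
pts=np.array(pts); l=cv2.fitLine(pts.astype(np.float32),cv2.DIST_HUBER,0,.01,.01).ravel(); print("edge slope",l[1]/l[0]); print(pts.round(1).tolist())
W=np.array([.539,.2095,.2129]); y=np.array([-.208,.978,0])
for th in(.2,.22,.24,.26,.28):
    d=np.array([np.cos(th)*.978,np.cos(th)*.208,np.sin(th)]); o=W-y*.015; q=pix(f,[o-.028*d,o+.028*d]); print(th,((q[1]-q[0])[1]/(q[1]-q[0])[0]).round(3),q.round(1).tolist())
E
```

```text
edge slope -0.5443791
[[231.0, 134.3], [232.0, 133.9], [233.0, 133.4], [234.0, 132.8], [235.0, 132.3], [236.0, 131.6], [237.0, 131.2], [238.0, 130.4], [239.0, 129.9], [240.0, 129.4], [241.0, 128.8], [242.0, 128.3], [243.0, 127.9], [244.0, 127.4], [245.0, 126.9], [246.0, 126.3], [247.0, 125.6], [248.0, 125.2], [249.0, 124.5]]
0.2 -0.504 [[228.9, 135.7], [250.6, 124.7]]
0.22 -0.526 [[229.0, 135.9], [250.6, 124.5]]
0.24 -0.547 [[229.0, 136.1], [250.5, 124.4]]
0.26 -0.569 [[229.1, 136.3], [250.4, 124.2]]
0.28 -0.592 [[229.2, 136.5], [250.4, 124.0]]
```

View pics/c7.png

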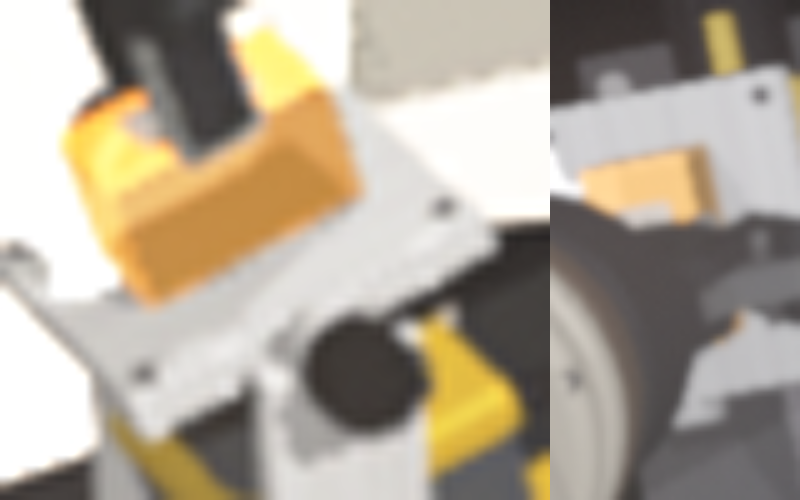

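The block's near bottom edge measures slope 0.544, a tilt of about 0.237. The plate screws at (143,373) and (447,207) give 0.546, so the block is flush to well under 1°. The push is about 7 N, steady and centred. Handing in.

```bash
python3 st.py; python3 -c "from cell import workorder; print(workorder.sign_off())"
```

```text
28.97 rel window in tool [ -1.04   0.47 -20.63] tilt 0.2697 Ftool [-0.81 -0.09 -6.79] |F| 6.84 Mtool [-0.073  0.36   0.012] gap 27.8
the job is handed in; nothing more can be done
None
```

I took the small amber block off the foam and laid it on the tilted stage, long way down the slope and over the window. I handed in at about 29 s, still gripping it and holding it still.

- **Flush:** in the last side view the block's lower edge lies at about 0.237 rad. The plate measures 0.233–0.24 rad from depth and from its screw holes, so they agree to within about half a degree.
- **Force:** the wrist read about 6.8 N when I handed in, roughly 7 N with the sensor offset. The highest reading during the pressing was 9.2 N, against the 15 N limit. The load is centred to within about 5 mm.
- **Buttons:** I could not read them directly. The block stops rigidly where the plate face should be, and the force is more than the roughly 4 N both buttons need, so both should be home.
- **Tool angle disagrees:** the tool itself is at 0.27 rad, about 2° steeper than the block. I first tilted it the wrong way and corrected it, and the block turned slightly in the grip as it seated on the plate.
- **Finger opening disagrees:** the fingers read 27.6 mm on the 30 mm block, probably because the pads give. The grip did not slip.
- **Other objects:** I planned every move clear of the other sample and the finds, and felt no unexpected contact. I did not photograph them again at the end.

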